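# Sort a handful of odds and ends left on the cooktop

### The job

Clear up the handful of things left on the cold cooktop: drop both used batteries, one at a time, through the narrow neck of the amber battery jar, and stand the black-capped spice jar and the slim brown-capped extract bottle upright in the empty bay of the wooden tray that already holds its twin. Leave the garlic and the food tin where they are.

Things in the scene. Friction and masses are not known exactly. Their poses are not given: they have to be found in the camera images.
- battery_1: A used AA-type battery, red with a yellow end, standing on its flat end: cylinder 17 mm in diameter, 50 mm tall, 27 g; origin at its middle, 25 mm above its lower end, z up its axis. Both batteries are alike and light, and tip over if bumped. Grip it from above near its upper half so that its lower end is free to enter the jar's neck
- battery_2: A used AA-type battery, red with a yellow end, standing on its flat end: cylinder 17 mm in diameter, 50 mm tall, 27 g; origin at its middle, 25 mm above its lower end, z up its axis. Both batteries are alike and light, and tip over if bumped. Grip it from above near its upper half so that its lower end is free to enter the jar's neck
- oregano_jar: Loose spice jar of clear glass with green herbs, a dark label and a black cap, standing upright: 41 mm in diameter, 105 mm tall, 0.08 to 0.15 kg; origin at the centre of its underside, z up
- extract_bottle: Loose slim extract bottle with a pale label and a brown cap, standing upright: body 30 mm in diameter up to 66 mm, then shoulder, and neck and cap 19 mm in diameter from 66 to 107 mm, 0.04 to 0.085 kg; origin at the centre of its underside, z up
- oregano_tray: Fixed wooden tray 128 x 66 mm: two 58 x 58 mm bays in line; walls 4 mm thick, 38 mm high; floor 16 mm thick. Origin: underside, at the centre of the EMPTY bay. Its x axis (away from the robot, turned 0.2 to 0.4 rad left) runs to the other bay, centred at x = 62 mm, where a jar with black cap just like the loose spice jar (41 mm in diameter) stands fixed, top at 121 mm
- extract_tray: Fixed wooden tray 128 x 66 mm: two 58 x 58 mm bays in line; walls 4 mm thick, 38 mm high; floor 16 mm thick. Origin: underside, at the centre of the EMPTY bay. Its x axis (away from the robot, turned 0.2 to 0.4 rad left) runs to the other bay, centred at x = 62 mm, where a slim brown-capped extract bottle just like the loose one (30 mm in diameter) stands fixed, top at 123 mm
- battery_jar: Fixed round jar of amber glass for used batteries: body 80 mm in diameter, 120 mm tall, with a narrow neck at the top under a black collar: round opening 38 mm in diameter, 51 mm over the collar, neck 22 mm long; inside about 72 mm wide, floor a plate slanted 0.5 rad, 7 to 37 mm up. Origin at the centre of its underside, z up; the mouth is 120 mm straight above
- garlic_bulb: Loose garlic bulb, pale, 56 mm wide and 56 mm tall, origin at the centre of its underside; a bystander
- food_tin: Loose round food tin with red label, 75 mm in diameter and 58 mm tall, origin at the centre of its underside; a bystander

How it is judged:
By the outcome, as a careful person would: the job done as asked, in the order asked, and still so for the second after the job is handed in, with the robot touching nothing.
It also fails if it takes over 90 s, if anything falls off the work surface, if the arm or the gripper's body presses on something with over 40 N, if the wrist force passes 120 N, or if a joint passes its speed limit or range.

### The arm

A 6-joint arm with a two-finger parallel gripper is mounted at the origin on a cart in front of the work surface, level with it; the furniture and walls round the work are solid. World frame = base frame: x ahead of the robot, y to its left, z up, the work surface at z = 0. Lengths are in m, angles in degrees, forces in N, time in s.
With the tool pointing down it reaches from about 0.25 to 0.725 m from the base axis. Payload 9.7 kg.
Tool frame: the origin (TCP) lies at the very end of the fingers, on their centre line; the grasp point (between the pads) lies 19 mm behind it (bot.grip_depth is the distance from the TCP to the grasp point, in m); z points along the fingers, y is the direction in which the jaws open and shut (so a half turn about z gives the same grasp; the last joint's range is limited). The gripper opens to 85 mm and grips with 20 to 120 N. Pads are 22 mm wide; open, the fingers measure 114 mm over their backs; the gripper's body (76 mm by 85 mm) begins 54 mm behind the grasp point. The pads swing forward as they close: fully open they stand 13 mm farther back than shut.
Start: joints at [66.75, 4.979, 10.078, 95.1, 0, 90], TCP at [0.217, 0.505, 0.197] pointing down, gripper open.
Joint ranges: [-179.16, 179.16], [-48.56, 103.87], [-65.8, 70.77], [-126.05, 130.52], [-82.76, 87.17], [-180, 180]. Speed limits (degrees/s): [127.2, 127.2, 147.25, 180, 180, 180].

### API

Orientations are given as [roll, pitch, yaw] about the fixed x, y, z axes, in that order (R = Rz(yaw) Ry(pitch) Rx(roll)).
In Python, from workcell import telemetry, optics, order, bot gives the robot as it stands. The module is installed in compiled form; this text tells all that it offers.
- The arm moves only by the shell command python3 -m inch 'ROWS' [FORCE]. ROWS is JSON, a list of rows, each a list of 7 numbers: the shift along the tool's x, y, z in m, then the turn, a rotation vector about the tool's x, y, z in rad, then the closure, from 0 (fully open) to 1 (shut). In form: [[tx, ty, tz, rx, ry, rz, grip], ...]. A call has 1 to 12 rows; each row is the pose to reach, as a shift and turn from the pose commanded when the call began, along the tool's axes at that moment; what a row does not reach only later rows make up. A row lasts 1/12 s, in which the tool goes at most 41.7 mm and 7.16 degrees, less where a joint would pass 70% of its speed; a pose out of reach is approached as far as the arm can. A call with a gripper value outside its range is refused whole. The fingers move at their own pace and stop on an object; FORCE is the grip in N (left out, the last holds). Time passes only in rows, so rows that repeat a pose let the fingers close. It gives the time, the measured TCP pose, the force and the opening at its end, in the units of the state.
- telemetry.get_obs(): the state, without advancing time (a new reading comes with each control period).
- optics.camera(name): name is "scene" or "side" or "wrist"; returns (picture, depth): 480x640x3 uint8, red, green, blue; 480x640 float32, m along the optical axis (not along the pixel's ray), 0 where there is no reading.
- optics.camera_info(name): a dict with "camera_matrix" (3x3 intrinsics, pixels), "xyz" and "attitude" of the camera in the world; the wrist camera has in their place "mount" (4x4, takes a point from camera to tool coordinates, whose origin is the TCP and whose axes are the flange's). Camera axes: x right, y down, z forward; pixel columns grow to the right and rows downward; lengths in m; the calibration is good to about 2 mm. A picture is of the moment at which its call begins: read the wrist's pose just before it. camera_info takes no time and is no camera call.
- order.job_done(): hands the job in, once; it reports no verdict.
The state is a dict: "time": time; "q": joint angles; "qd": joint speeds; "joint_efforts": joint torques, N m; "ee_pos": TCP position; "tcp_rot": TCP orientation; "wrist_force": force on the tool from outside, world axes, zero at the start; "torque": the same for the moment, N m; "opening": finger opening in m.
Only numpy, scipy, OpenCV 4.12 (cv2) and the standard library are available. Lean on these libraries where they do the work, as an engineer would, in place of code of your own. Each camera call takes 0.05 s, during which the arm holds its last target. There are 200 camera calls.

## Working session

There is one attempt and no reset: what is moved stays moved. The work goes in short steps, Python scripts to look and compute and a shell command to move; the robot and the scene stay as the last step left them, time stands still between calls to the robot, and variables do not carry over. Pictures are saved under pics/ and viewed, about 12 in all and at most 16, crops included, and the job is handed in when it is done.

```bash
mkdir -p pics
cat > h.py <<'E'
import numpy as np, cv2
from scipy.spatial.transform import Rotation as R
from workcell import telemetry, optics, order, bot
def pose():
    o=telemetry.get_obs(); T=np.eye(4); T[:3,:3]=R.from_euler('xyz',o['tcp_rot'],degrees=True).as_matrix(); T[:3,3]=o['ee_pos']; return T
def snap(n,f):
    T=pose(); im,d=optics.camera(n); cv2.imwrite(f'pics/{f}.png',im[:,:,::-1]); np.savez(f'pics/{f}.npz',im=im,d=d,T=T); return im,d,T
def camT(n,T=None):
    i=optics.camera_info(n)
    if n=='wrist': return T@np.array(i['mount'])
    M=np.eye(4); M[:3,:3]=R.from_euler('xyz',i['attitude'],degrees=True).as_matrix(); M[:3,3]=i['xyz']; return M
def cloud(n,f):
    z=np.load(f'pics/{f}.npz'); d=z['d']; K=np.array(optics.camera_info(n)['camera_matrix'])
    v,u=np.mgrid[:480,:640]; P=np.stack([(u-K[0,2])/K[0,0]*d,(v-K[1,2])/K[1,1]*d,d],-1)
    M=camT(n,z['T']); W=P@M[:3,:3].T+M[:3,3]; W[d==0]=np.nan; return W,z['im']
E
python3 - <<'E'
from h import *
for n in('scene','side','wrist'): print(n,{k:np.round(v,3).tolist() for k,v in optics.camera_info(n).items()}); snap(n,n+'0')
print(telemetry.get_obs())
E
```

```text
scene {'camera_matrix': [[456.955, 0.0, 321.996], [0.0, 456.955, 238.279], [0.0, 0.0, 1.0]], 'xyz': [0.189, -0.418, 0.655], 'attitude': [-133.725, 0.498, -35.324]}
side {'camera_matrix': [[556.9, 0.0, 314.698], [0.0, 556.9, 236.305], [0.0, 0.0, 1.0]], 'xyz': [0.054, -0.625, 0.385], 'attitude': [-110.691, 0.583, -34.502]}
wrist {'camera_matrix': [[371.989, 0.0, 315.737], [0.0, 371.989, 240.971], [0.0, 0.0, 1.0]], 'mount': [[0.0, -0.962, -0.273, 0.07], [1.0, 0.001, -0.0, -0.0], [0.0, -0.273, 0.962, -0.176], [0.0, 0.0, 0.0, 1.0]]}
{'time': 0.15, 'q': array([ 6.67495908e+01,  5.00421276e+00,  1.00462360e+01,  9.50966161e+01,
       -1.90650041e-03,  9.00027512e+01]), 'qd': array([ 0.01816212, -0.22076187,  0.13551873,  0.03810201,  0.02310515,
        0.07268985]), 'joint_efforts': array([-4.59300682e-04, -5.20762682e+01,  4.65045941e+01,  1.38805731e-02,
       -3.90975333e-05,  1.15002032e-05]), 'ee_pos': array([0.21705272, 0.50516704, 0.19675467]), 'tcp_rot': array([-1.79945407e+02,  1.90912096e-03,  1.56746841e+02]), 'wrist_force': array([-0.4120557 , -0.76270316, -0.81379031]), 'torque': array([0.01715839, 0.01392639, 0.01353243]), 'opening': 0.08558535287566847}
```

View pics/scene0.png

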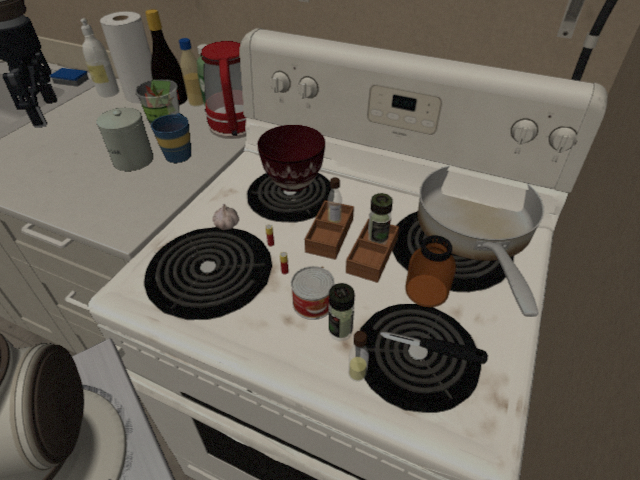

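View pics/side0.png

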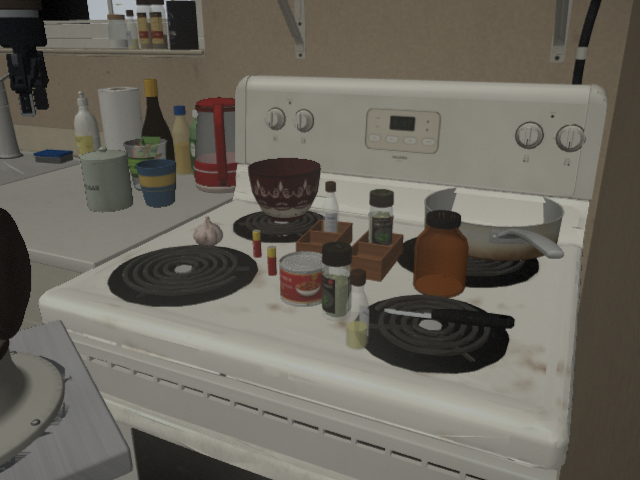

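Run:
```python
from h import *
for n in('scene','side'):
    W,im=cloud(n,n+'0')
    m=(W[...,2]>0.012)&(W[...,2]<0.2)&(W[...,0]>0.2)&(W[...,0]<0.75)&(abs(W[...,1])<0.4)
    # orthographic map
    g=np.zeros((560,800,3),np.uint8)
    gx=((W[...,0]-0.2)*1000); gy=(0.4-W[...,1])*1000
    o=np.argsort(np.where(m,W[...,2],-1).ravel())
    for k in o:
        i,j=divmod(k,640)
        if m[i,j]:
            a,b=int(555-gx[i,j]),int(gy[i,j])
            if 0<=a<559 and 0<=b<799: g[a:a+2,b:b+2]=im[i,j,::-1]
    # (row=555-(x-.2)*1000, col=(.4-y)*1000)
    for k in range(0,800,100): g[:,k]//=2; g[:,k]+=60
    for k in range(55,560,100): g[k]//=2; g[k]+=60
    cv2.imwrite(f'pics/map_{n}.png',g)
```

```text
(no output)
```

View pics/map_scene.png

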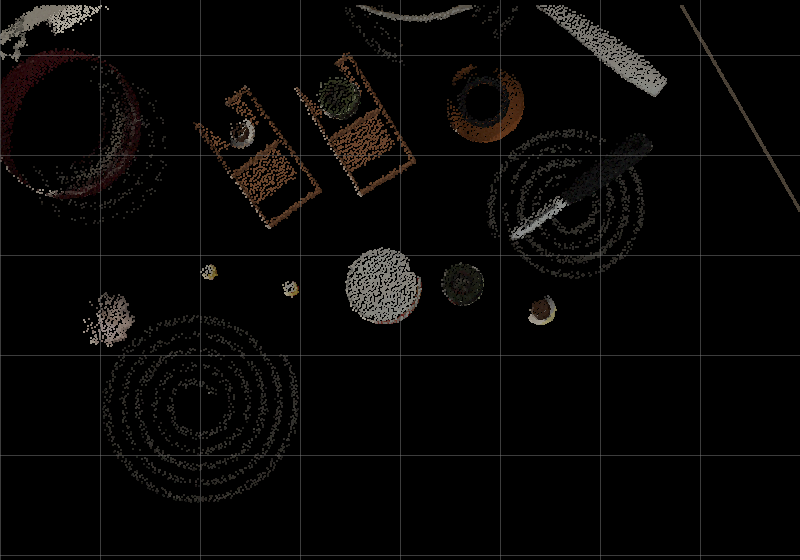

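```bash
cat > fit.py <<'E'
from h import *
from scipy.optimize import least_squares
def circ(W,c,r,z0,z1,rr):
    m=(np.hypot(W[...,0]-c[0],W[...,1]-c[1])<rr)&(W[...,2]>z0)&(W[...,2]<z1); P=W[m]
    # minimise spill outside radius: disc occupied, use bounding + rim
    f=lambda p: np.maximum(0,np.hypot(P[:,0]-p[0],P[:,1]-p[1])-r)*1000
    s=least_squares(f,P[:,:2].mean(0),loss='soft_l1'); return s.x,P[:,:2].mean(0),np.percentile(P[:,2],[50,98]),len(P)
def rect(W,c,z0,z1,rr):
    m=(np.hypot(W[...,0]-c[0],W[...,1]-c[1])<rr)&(W[...,2]>z0)&(W[...,2]<z1); P=W[m].astype(np.float32); return P
E
python3 - <<'E'
from fit import *
np.set_printoptions(precision=4,suppress=True)
obs=dict(bA=((.483,.19),.0085,.046,.06,.02),bB=((.466,.109),.0085,.046,.06,.02),tin=((.469,.017),.0375,.05,.065,.05),oreg=((.471,-.063),.0205,.1,.112,.03),ext=((.445,-.142),.0095,.1,.115,.03),jar=((.654,-.087),.0255,.115,.13,.04),oregT=((.656,.061),.0205,.115,.13,.03),extT=((.626,.16),.0095,.115,.13,.03))
for n in('scene','side'):
    W,_=cloud(n,n+'0')
    for k,a in obs.items():
        try: print(n,k,*circ(W,*a))
        except Exception as e: print(n,k,e)
    for nm,c in(('oregT',(.605,.032)),('extT',(.573,.135))):
        P=rect(W,c,.034,.042,.07); b=cv2.minAreaRect(P[:,:2]*1000); print(nm,b,len(P))
        F=rect(W,c,.013,.02,.06); b=cv2.minAreaRect(F[:,:2]*1000); print(' floor',b,len(F))
E
```

```text
scene bA [0.4834 0.1914] [0.4834 0.1914] [0.0483 0.0501] 33
scene bB [0.4668 0.1102] [0.4668 0.1102] [0.0482 0.0494] 39
scene tin [0.4691 0.0172] [0.4688 0.0175] [0.0536 0.0573] 1178
scene oreg [ 0.4719 -0.0614] [ 0.4708 -0.0626] [0.1037 0.1056] 431
scene ext [ 0.4458 -0.1399] [ 0.4452 -0.14  ] [0.1025 0.1044] 122
scene jar [ 0.6544 -0.0826] [ 0.6531 -0.084 ] [0.1178 0.12  ] 273
scene oregT [0.6584 0.0624] [0.6567 0.0608] [0.1194 0.1213] 260
scene extT [0.6238 0.1619] [0.622  0.1599] [0.12   0.1228] 62
oregT ((608.34814453125, 54.05413055419922), (100.33951568603516, 103.8398666381836), 31.36543846130371) 375
 floor ((615.039306640625, 35.271026611328125), (90.98489379882812, 65.65089416503906), 30.982168197631836) 541
extT ((587.5269165039062, 135.6796875), (106.31887817382812, 65.80204010009766), 36.0215950012207) 290
 floor ((585.5030517578125, 132.4609375), (96.9887924194336, 65.18844604492188), 33.83005905151367) 480
side bA [0.4847 0.191 ] [0.4843 0.1898] [0.0491 0.0511] 35
side bB [0.4696 0.1091] [0.4677 0.1088] [0.0493 0.0506] 36
side tin [0.4706 0.017 ] [0.4668 0.0171] [0.0547 0.0578] 905
side oreg [ 0.4728 -0.0625] [ 0.4704 -0.0655] [0.1046 0.1058] 338
side ext [ 0.4465 -0.1413] [ 0.4458 -0.1422] [0.1031 0.1047] 109
side jar [ 0.6547 -0.0845] [ 0.6536 -0.0852] [0.1187 0.1203] 280
side oregT [0.659  0.0615] [0.6558 0.0577] [0.1205 0.1216] 199
side extT [0.6247 0.161 ] [0.623  0.1586] [0.1201 0.1226] 60
oregT ((609.8709716796875, 52.037567138671875), (100.24136352539062, 101.50135803222656), 31.649751663208008) 394
 floor ((612.5360107421875, 31.504798889160156), (82.79740142822266, 64.00040435791016), 31.838912963867188) 277
extT ((589.5419311523438, 135.98971557617188), (105.20690155029297, 67.577880859375), 35.04180145263672) 311
 floor ((601.5120849609375, 142.95960998535156), (14.288331985473633, 66.37110137939453), 48.66934585571289) 69
```

```bash
cat > d.py <<'E'
import sys
from h import *
# usage: d.py x y z yaw
def delta(x,y,z,yaw):
    T=pose(); G=np.eye(4); G[:3,:3]=R.from_euler('xyz',[180,0,yaw],degrees=True).as_matrix(); G[:3,3]=[x,y,z]
    D=np.linalg.inv(T)@G; print(np.round(np.r_[D[:3,3],R.from_matrix(D[:3,:3]).as_rotvec()],4).tolist())
if __name__=='__main__': delta(*map(float,sys.argv[1:]))
E
python3 d.py .484 .1912 .12 90
```

```text
[-0.3692, -0.183, 0.0769, -0.0008, 0.0006, 1.165]
```

```bash
python3 -m inch '[[-0.369,-0.183,0,0,0,1.165,0.2],[-0.369,-0.183,0,0,0,1.165,0.2],[-0.369,-0.183,0,0,0,1.165,0.2],[-0.369,-0.183,0,0,0,1.165,0.2],[-0.369,-0.183,0,0,0,1.165,0.2],[-0.369,-0.183,0,0,0,1.165,0.2],[-0.369,-0.183,0.0,0,0,1.165,0.2],[-0.369,-0.183,0.0,0,0,1.165,0.2],[-0.369,-0.183,0.0,0,0,1.165,0.2],[-0.369,-0.183,0.077,0,0,1.165,0.2],[-0.369,-0.183,0.077,0,0,1.165,0.2],[-0.369,-0.183,0.077,0,0,1.165,0.2]]' 20
```

```text
time: 1.15
ee_pos: [0.4826, 0.1881, 0.1131]
tcp_rot: [-179.5, 0.2, 89.8]
wrist_force: [-0.6, 0.0, -1.8]
opening: 0.0683
```

```bash
python3 - <<'E'
from fit import *
np.set_printoptions(precision=4,suppress=True)
snap('wrist','w1'); print(telemetry.get_obs()['ee_pos'])
W,im=cloud('wrist','w1')
for c in((.484,.191),(.468,.1095)):
    try: print(circ(W,c,.0085,.044,.06,.02))
    except Exception as e: print(e)
E
python3 d.py .484 .191 .021 90
```

```text
[0.4825 0.1894 0.1161]
(array([0.4862, 0.1934]), array([0.4862, 0.1934]), array([0.0493, 0.0509]), 374)
(array([0.4682, 0.1108]), array([0.4692, 0.1124]), array([0.0492, 0.0507]), 327)
[0.0019, 0.0022, 0.0951, -0.0066, 0.0026, -0.0025]
```

View pics/w1.png

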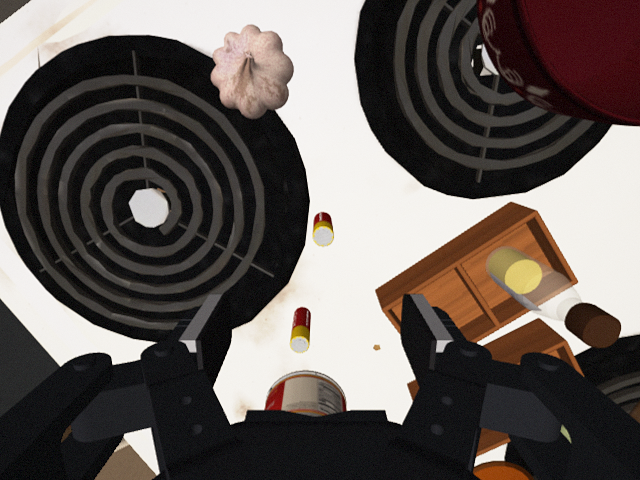

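```bash
python3 -m inch '[[0.001,0.001,0.03,0,0,0,0.2],[0.001,0.001,0.03,0,0,0,0.2],[0.001,0.001,0.03,0,0,0,0.2],[0.001,0.001,0.03,0,0,0,0.2]]'
python3 - <<'E'
from fit import *
np.set_printoptions(precision=4,suppress=True)
snap('wrist','w2'); print(telemetry.get_obs()['ee_pos'])
W,im=cloud('wrist','w2')
for c in((.484,.191),(.468,.1095)):
    try: print(circ(W,c,.0085,.044,.06,.02))
    except Exception as e: print(e)
E
python3 d.py .485 .192 .021 90
```

```text
time: 1.53
ee_pos: [0.4852, 0.1934, 0.0925]
tcp_rot: [179.9, -0.0, 90.1]
wrist_force: [-0.1, -0.0, 0.2]
opening: 0.0683
[0.4854 0.1934 0.0926]
(array([0.4861, 0.1935]), array([0.4861, 0.1935]), array([0.0492, 0.0506]), 440)
(array([0.4701, 0.1108]), array([0.4692, 0.1125]), array([0.0492, 0.0507]), 378)
[-0.0015, -0.0006, 0.0716, 0.0023, -0.001, 0.001]
```

```bash
python3 -m inch '[[0,0,0.035,0,0,0,0.2],[0,0,0.071,0,0,0,0.2],[0,0,0.071,0,0,0,0.2],[0,0,0.071,0,0,0,0.4],[0,0,0.071,0,0,0,0.6],[0,0,0.071,0,0,0,0.7],[0,0,0.071,0,0,0,0.9],[0,0,0.071,0,0,0,0.9],[0,0,0.071,0,0,0,0.9],[0,0,0.071,0,0,0,0.9],[0,0,0.071,0,0,0,0.9]]' 25
```

```text
time: 2.5
ee_pos: [0.4849, 0.1925, 0.0195]
tcp_rot: [180.0, -0.0, 90.0]
wrist_force: [0.1, 0.7, -0.2]
opening: 0.0086
```

Run:
```python
from fit import *
a=snap('wrist','w3')[0]; b=snap('scene','s3')[0]; c=snap('side','d3')[0]
o=np.hstack([cv2.resize(a,(400,300)),cv2.resize(b[150:330,180:420],(400,300))]); o=np.vstack([o,np.hstack([cv2.resize(c[150:330,150:390],(400,300)),np.zeros((300,400,3),np.uint8)])])
cv2.imwrite('pics/m3.png',o[:,:,::-1])
```

```text
(no output)
```

View pics/m3.png

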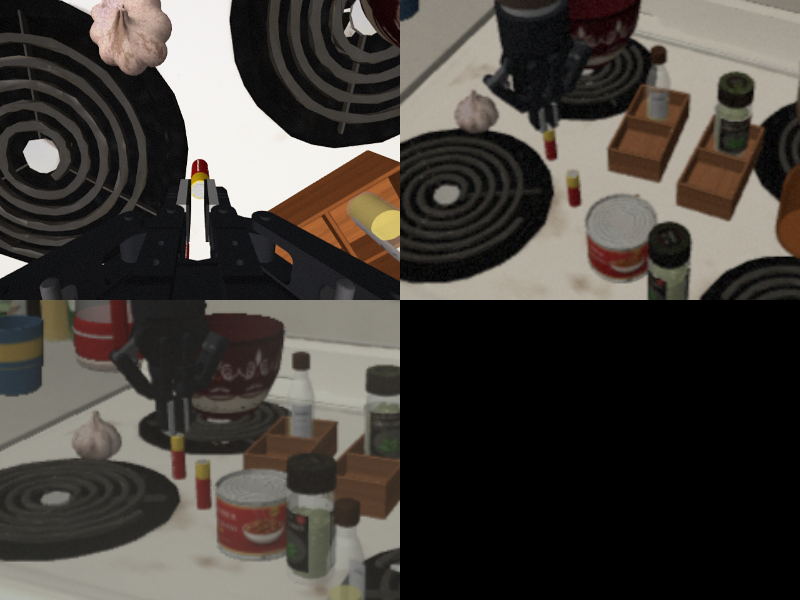

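Run:
```python
from fit import *
np.set_printoptions(precision=4,suppress=True)
print(telemetry.get_obs())
for n,f in(('wrist','w3'),('scene','s3'),('side','d3')):
    W,im=cloud(n,f); i=im.astype(int)
    near=(np.hypot(W[...,0]-.485,W[...,1]-.193)<.04)&(W[...,2]>.003)&(W[...,2]<.12)
    red=near&(i[...,0]>1.8*i[...,1])
    yel=near&(i[...,0]>1.5*i[...,2])&(i[...,1]>1.2*i[...,2])&~red
    dark=near&~red&~yel
    for k,m in(('red',red),('yel',yel),('fing',dark)):
        P=W[m]; print(n,k,len(P)); 
        if len(P)>3: print(np.percentile(P,[2,50,98],axis=0))
z=cv2.imread('pics/w3.png')[200:440,200:440]; cv2.imwrite('pics/w3c.png',cv2.resize(z,(600,600),interpolation=2))
```

```text
{'time': 2.65, 'q': array([ 21.6546,   1.4844, -13.2886,  75.2332,  -0.0011, 111.6559]), 'qd': array([-0.04  , -0.0788, -0.0847,  0.0919, -0.0167, -0.0702]), 'joint_efforts': array([ -0.0013, -47.9646,  46.3031,   0.0051,   0.0001,   0.0001]), 'ee_pos': array([0.4849, 0.1925, 0.0193]), 'tcp_rot': array([-179.9947,    0.0032,   89.9987]), 'wrist_force': array([ 0.1146,  0.0407, -0.2098]), 'torque': array([ 0.0203, -0.0027, -0.0348]), 'opening': 0.008410365664804537}
wrist red 556
[[0.4569 0.1848 0.0034]
 [0.4863 0.1989 0.0231]
 [0.5019 0.2097 0.1188]]
wrist yel 531
[[0.4666 0.1853 0.0034]
 [0.4848 0.199  0.0449]
 [0.5225 0.2054 0.1151]]
wrist fing 21049
[[0.4477 0.184  0.0034]
 [0.4799 0.2018 0.1065]
 [0.5219 0.2102 0.1193]]
scene red 71
[[0.4598 0.1727 0.004 ]
 [0.482  0.1866 0.0205]
 [0.494  0.1918 0.1047]]
scene yel 44
[[0.467  0.1838 0.0042]
 [0.4819 0.1873 0.0397]
 [0.49   0.193  0.0584]]
scene fing 724
[[0.45   0.1767 0.0034]
 [0.4859 0.1852 0.0967]
 [0.5201 0.204  0.1188]]
side red 98
[[0.4793 0.1837 0.0046]
 [0.4843 0.1868 0.0188]
 [0.4907 0.1906 0.033 ]]
side yel 75
[[0.4782 0.1838 0.0331]
 [0.4832 0.1881 0.0411]
 [0.4926 0.1956 0.0495]]
side fing 1123
[[0.449  0.1764 0.0033]
 [0.4796 0.1849 0.0937]
 [0.5201 0.2058 0.1189]]
```

View pics/w3c.png

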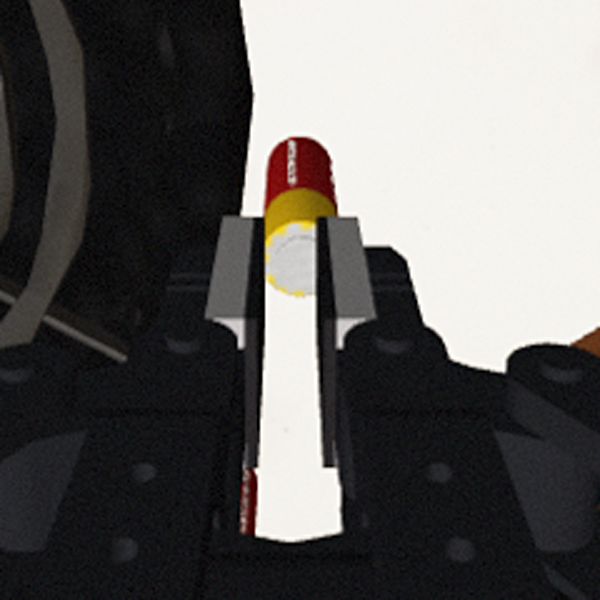

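Run:
```python
from fit import *
np.set_printoptions(precision=4,suppress=True)
W,im=cloud('side','d3'); 
# pixels around the battery in the side picture, columns 240..280, rows 205..285
W2,im2=cloud('scene','s3')
for v in range(222,290,4): print(v,[(im[v,u].tolist(),np.round(W[v,u],3).tolist()) for u in (252,257,262)])
a=cv2.resize(im[200:300,210:310],(400,400),interpolation=2); b=cv2.resize(im2[180:280,230:330],(400,400),interpolation=2)
cv2.imwrite('pics/c3.png',np.hstack([a,b])[:,:,::-1])
```

```text
222 [([84, 85, 84], [0.474, 0.181, 0.072]), ([36, 37, 34], [0.488, 0.189, 0.067]), ([79, 80, 80], [0.493, 0.181, 0.068])]
226 [([87, 89, 87], [0.473, 0.181, 0.064]), ([35, 33, 32], [0.488, 0.19, 0.059]), ([81, 83, 81], [0.494, 0.184, 0.059])]
230 [([88, 89, 84], [0.474, 0.183, 0.056]), ([112, 111, 105], [0.489, 0.193, 0.05]), ([53, 51, 47], [0.545, 0.277, 0.013])]
234 [([91, 81, 43], [0.48, 0.196, 0.044]), ([112, 99, 49], [0.486, 0.189, 0.045]), ([33, 32, 29], [0.577, 0.336, -0.02])]
238 [([64, 54, 36], [0.48, 0.195, 0.036]), ([108, 95, 46], [0.483, 0.184, 0.039]), ([34, 30, 30], [0.536, 0.262, 0.004])]
242 [([139, 127, 118], [0.513, 0.261, 0.0]), ([86, 39, 36], [0.484, 0.186, 0.031]), ([118, 116, 107], [0.529, 0.25, 0.001])]
246 [([158, 156, 145], [0.504, 0.245, -0.0]), ([86, 38, 36], [0.483, 0.186, 0.024]), ([157, 155, 144], [0.518, 0.231, 0.001])]
250 [([157, 154, 144], [0.494, 0.225, 0.0]), ([87, 38, 35], [0.484, 0.188, 0.015]), ([154, 150, 140], [0.509, 0.215, 0.0])]
254 [([157, 154, 144], [0.486, 0.212, -0.001]), ([87, 38, 37], [0.483, 0.186, 0.009]), ([149, 146, 136], [0.501, 
[... 335 characters left out ...]
467, 0.157, -0.0]), ([153, 149, 138], [0.473, 0.151, 0.0])]
270 [([38, 36, 33], [0.447, 0.138, 0.004]), ([42, 39, 36], [0.457, 0.14, 0.001]), ([145, 139, 126], [0.466, 0.138, -0.001])]
274 [([40, 39, 35], [0.439, 0.125, 0.004]), ([127, 116, 103], [0.452, 0.13, -0.001]), ([147, 141, 128], [0.458, 0.125, -0.001])]
278 [([42, 41, 38], [0.434, 0.115, 0.002]), ([140, 132, 120], [0.442, 0.113, 0.0]), ([148, 142, 131], [0.45, 0.11, -0.001])]
282 [([140, 132, 120], [0.43, 0.108, -0.001]), ([143, 136, 123], [0.434, 0.097, 0.002]), ([145, 139, 127], [0.442, 0.096, -0.0])]
286 [([152, 148, 135], [0.422, 0.093, -0.001]), ([148, 141, 128], [0.428, 0.087, -0.0]), ([154, 149, 136], [0.435, 0.084, -0.001])]
```

View pics/c3.png

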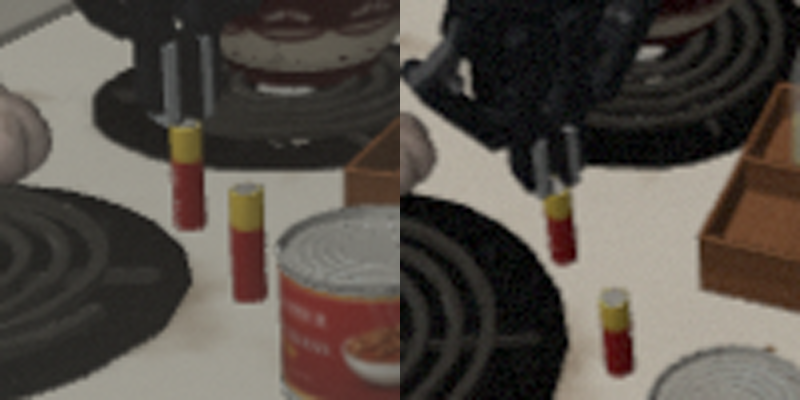

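Run:
```python
from fit import *
np.set_printoptions(precision=4,suppress=True)
print([x for x in dir(bot) if x[0]!='_'], bot.grip_depth)
W,im=cloud('wrist','w3'); T=np.linalg.inv(pose())
for u,v in((296,290),(300,290),(336,290),(290,310),(296,310),(342,310),(318,300),(300,320),(331,320)):
    print(u,v,im[v,u],W[v,u],(T@np.r_[W[v,u],1])[:3])
```

```text
['PlanningError', 'grip_depth'] 0.0187
296 290 [100  98  97] [0.4765 0.2036 0.0604] [ 0.0111 -0.0084 -0.0411]
300 290 [105 106 100] [0.4781 0.2036 0.0604] [ 0.0111 -0.0068 -0.0412]
336 290 [99 98 98] [0.4922 0.2038 0.0608] [ 0.0113  0.0073 -0.0415]
290 310 [94 96 91] [0.4754 0.2038 0.0781] [ 0.0113 -0.0095 -0.0589]
296 310 [95 95 93] [0.4774 0.2038 0.0781] [ 0.0113 -0.0074 -0.0589]
342 310 [98 98 97] [0.4934 0.2035 0.0775] [ 0.011   0.0085 -0.0582]
318 300 [204 202 200] [0.4852 0.1944 0.0497] [ 0.0019  0.0004 -0.0305]
300 320 [14 11 10] [0.4791 0.2042 0.0862] [ 0.0117 -0.0057 -0.0669]
331 320 [17 20 18] [0.4893 0.2036 0.0851] [ 0.0111  0.0044 -0.0658]
```

```bash
python3 -m inch '[[0,0,0,0,0,0,0.45],[0,0,0,0,0,0,0.45],[0,0,0,0,0,0,0.45],[0,0,0,0,0,0,0.45],[0,0,0,0,0,0,0.45],[0,0,0,0,0,0,0.45]]'
python3 - <<'E'
from fit import *
np.set_printoptions(precision=4,suppress=True)
snap('wrist','w4');snap('side','d4')
W,im=cloud('wrist','w4'); T=np.linalg.inv(pose()); L=W@T[:3,:3].T+T[:3,3]
print(circ(W,(.485,.193),.0085,.044,.053,.02))
m=(abs(L[...,0]-.011)<.003)&(abs(L[...,1])<.05)&(L[...,2]>-.1)&(W[...,2]>.035)&(abs(abs(L[...,1])-.02)<.02)
P=L[m];print(len(P))
for s in(-1,1):
    Q=P[(s*P[:,1]>.012)]; print(s,np.percentile(Q,[1,10,50,90,99],axis=0) if len(Q) else 0)
W,im=cloud('side','d4'); i=im.astype(int)
cv2.imwrite('pics/c4.png',cv2.resize(im[180:280,200:320],(600,500),interpolation=2)[:,:,::-1])
E
```

```text
time: 3.15
ee_pos: [0.4849, 0.1925, 0.0193]
tcp_rot: [180.0, 0.0, 90.0]
wrist_force: [0.1, 0.1, 0.2]
opening: 0.047
(array([0.4861, 0.1938]), array([0.4861, 0.1938]), array([0.0493, 0.0507]), 915)
5338
-1 [[ 0.0082 -0.0373 -0.0942]
 [ 0.0108 -0.0343 -0.0911]
 [ 0.012  -0.0287 -0.0801]
 [ 0.0128 -0.0244 -0.0514]
 [ 0.0139 -0.0236 -0.0412]]
1 [[ 0.0082  0.0221 -0.0941]
 [ 0.0108  0.0229 -0.0911]
 [ 0.012   0.0271 -0.0803]
 [ 0.0128  0.0327 -0.0515]
 [ 0.0138  0.0359 -0.0411]]
```

View pics/c4.png

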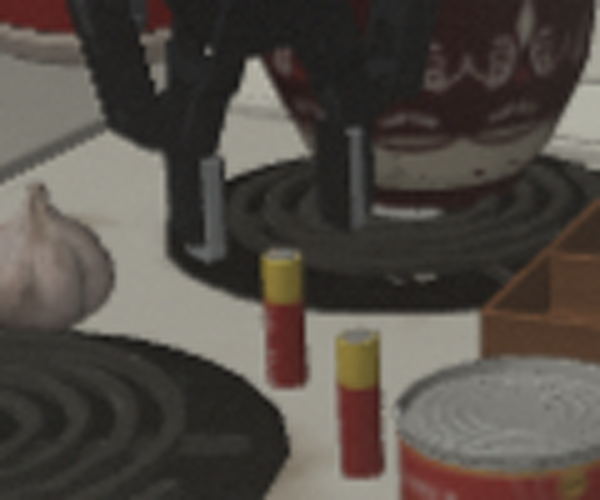

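```bash
python3 -m inch '[[0.001,0.0015,0.0,0,0,0,0.45],[0.001,0.0015,0.018,0,0,0,0.45],[0.001,0.0015,0.036,0,0,0,0.45],[0.001,0.0015,0.036,0,0,0,0.45],[0.001,0.0015,0.036,0,0,0,0.6],[0.001,0.0015,0.036,0,0,0,0.7],[0.001,0.0015,0.036,0,0,0,0.85],[0.001,0.0015,0.036,0,0,0,0.9],[0.001,0.0015,0.036,0,0,0,0.9],[0.001,0.0015,0.036,0,0,0,0.9],[0.001,0.0015,0.036,0,0,0,0.9]]' 25
```

```text
time: 4.17
ee_pos: [0.4871, 0.1938, -0.0155]
tcp_rot: [179.9, -0.0, 90.0]
wrist_force: [-1.7, -1.4, 6.5]
opening: 0.0163
```

```bash
python3 -m inch '[[0,0,-0.04,0,0,0,0.9],[0,0,-0.08,0,0,0,0.9],[0,0,-0.12,0,0,0,0.9],[0,0,-0.16,0,0,0,0.9],[-0.025,0.015,-0.18,0,0,0,0.9],[-0.06,0.036,-0.18,0,0,0,0.9],[-0.095,0.057,-0.18,0,0,0,0.9],[-0.13,0.078,-0.18,0,0,0,0.9],[-0.165,0.099,-0.18,0,0,0,0.9],[-0.2,0.12,-0.18,0,0,0,0.9],[-0.235,0.141,-0.18,0,0,0,0.9],[-0.278,0.168,-0.18,0,0,0,0.9]]'; python3 -m inch '[[0,0,0,0,0,0,0.9],[0,0,0,0,0,0,0.9],[0,0,0,0,0,0,0.9],[0,0,0,0,0,0,0.9]]'
python3 - <<'E'
from fit import *
np.set_printoptions(precision=4,suppress=True)
print(telemetry.get_obs()['ee_pos'])
a=snap('scene','s5')[0];b=snap('side','d5')[0]; c=snap('wrist','w5')[0]
for n,f in(('wrist','w5'),('scene','s5'),('side','d5')):
    W,im=cloud(n,f); print(n,circ(W,(.6546,-.084),.0255,.115,.122,.035))
cv2.imwrite('pics/c5.png',np.hstack([cv2.resize(a[150:310,350:510],(400,400),interpolation=2),cv2.resize(c,(400,400))])[:,:,::-1])
E
```

```text
time: 5.17
ee_pos: [0.6502, -0.0787, 0.1636]
tcp_rot: [180.0, -0.0, 90.0]
wrist_force: [1.5, -0.1, 0.2]
opening: 0.0163
time: 5.5
ee_pos: [0.6492, -0.0758, 0.1638]
tcp_rot: [180.0, -0.0, 90.1]
wrist_force: [-1.5, -0.5, -0.3]
opening: 0.016
[ 0.6492 -0.0758  0.1638]
wrist (array([ 0.656 , -0.0821]), array([ 0.6563, -0.0762]), array([0.119 , 0.1205]), 1799)
scene (array([ 0.6541, -0.0829]), array([ 0.653 , -0.0838]), array([0.1179, 0.1199]), 270)
side (array([ 0.6554, -0.0834]), array([ 0.6534, -0.0849]), array([0.1186, 0.1203]), 274)
```

View pics/c5.png

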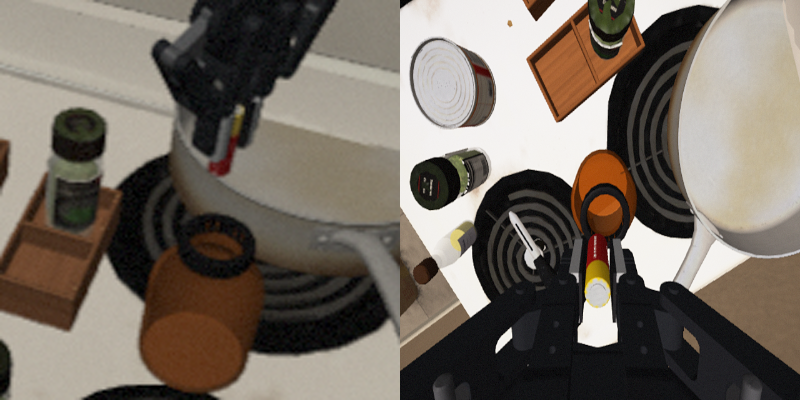

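```bash
python3 -m inch '[[-0.007,0.006,0,0,0,0,0.9],[-0.007,0.006,0.0,0,0,0,0.9],[-0.007,0.006,0.025,0,0,0,0.9],[-0.007,0.006,0.05,0,0,0,0.9],[-0.007,0.006,0.072,0,0,0,0.9],[-0.007,0.006,0.072,0,0,0,0.9],[-0.007,0.006,0.072,0,0,0,0.9]]'
python3 - <<'E'
from fit import *
a=snap('scene','s6')[0];b=snap('side','d6')[0]
cv2.imwrite('pics/c6.png',np.hstack([cv2.resize(a[180:300,370:490],(400,400),interpolation=2),cv2.resize(b[160:280,380:500],(400,400),interpolation=2)])[:,:,::-1])
E
```

```text
time: 6.23
ee_pos: [0.6549, -0.0836, 0.0907]
tcp_rot: [-179.9, -0.0, 90.0]
wrist_force: [0.1, 0.5, -0.2]
opening: 0.0162
```

View pics/c6.png

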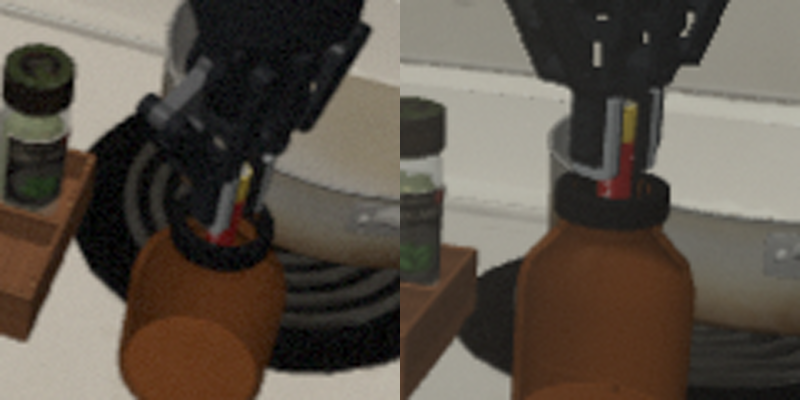

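```bash
python3 -m inch '[[0,0,0,0,0,0,0.65],[0,0,0,0,0,0,0.65],[0,0,0,0,0,0,0.65],[0,0,0,0,0,0,0.65],[0,0,-0.03,0,0,0,0.65],[0,0,-0.06,0,0,0,0.65],[0,0,-0.06,0,0,0,0.65]]'
python3 - <<'E'
from fit import *
a=snap('scene','s7')[0];b=snap('side','d7')[0];c=snap('wrist','w7')[0]
cv2.imwrite('pics/c7.png',np.hstack([cv2.resize(b[160:320,380:540],(300,300),interpolation=2),cv2.resize(c,(400,300))])[:,:,::-1])
E
```

```text
time: 6.92
ee_pos: [0.6573, -0.084, 0.1579]
tcp_rot: [179.6, 0.1, 90.0]
wrist_force: [-0.1, 0.5, 1.0]
opening: 0.03
```

```bash
python3 -m inch '[[0.03,-0.028,-0.02,0,0,0,0.45],[0.06,-0.056,-0.02,0,0,0,0.45],[0.09,-0.085,-0.02,0,0,0,0.45],[0.12,-0.114,-0.02,0,0,0,0.45],[0.15,-0.143,-0.02,0,0,0,0.45],[0.18,-0.171,-0.0,0,0,0,0.45],[0.195,-0.185,0.02,0,0,0,0.45],[0.195,-0.185,0.05,0,0,0,0.45],[0.195,-0.185,0.08,0,0,0,0.45],[0.195,-0.185,0.08,0,0,0,0.45],[0.195,-0.185,0.08,0,0,0,0.45],[0.195,-0.185,0.08,0,0,0,0.45]]'
python3 - <<'E'
from fit import *
np.set_printoptions(precision=4,suppress=True)
snap('wrist','w8'); print(telemetry.get_obs()['ee_pos'])
W,im=cloud('wrist','w8'); print(circ(W,(.4697,.1115),.0085,.044,.053,.02))
E
```

```text
time: 8.07
ee_pos: [0.4709, 0.1111, 0.0723]
tcp_rot: [180.0, -0.0, 90.0]
wrist_force: [0.4, -0.3, 0.2]
opening: 0.0467
[0.4715 0.1112 0.0729]
(array([0.4691, 0.1118]), array([0.4691, 0.1118]), array([0.0493, 0.0507]), 521)
```

View pics/c7.png

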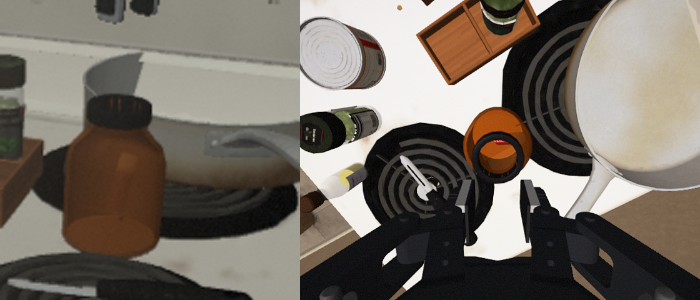

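```bash
python3 -m inch '[[0.0005,-0.0017,0.03,0,0,0,0.45],[0.0005,-0.0017,0.06,0,0,0,0.45],[0.0005,-0.0017,0.089,0,0,0,0.45],[0.0005,-0.0017,0.089,0,0,0,0.45],[0.0005,-0.0017,0.089,0,0,0,0.6],[0.0005,-0.0017,0.089,0,0,0,0.7],[0.0005,-0.0017,0.089,0,0,0,0.85],[0.0005,-0.0017,0.089,0,0,0,0.9],[0.0005,-0.0017,0.089,0,0,0,0.9],[0.0005,-0.0017,0.089,0,0,0,0.9],[0.0005,-0.0017,0.089,0,0,0,0.9]]' 25
```

```text
time: 9.03
ee_pos: [0.4707, 0.1121, -0.015]
tcp_rot: [179.8, -0.0, 90.0]
wrist_force: [-0.9, 0.3, 7.5]
opening: 0.0158
```

Run:
```python
from fit import *
z=cv2.imread('pics/w7.png')[160:320,230:390]
cv2.imwrite('pics/c7b.png',cv2.resize(z,(480,480),interpolation=2))
```

```text
(no output)
```

View pics/c7b.png

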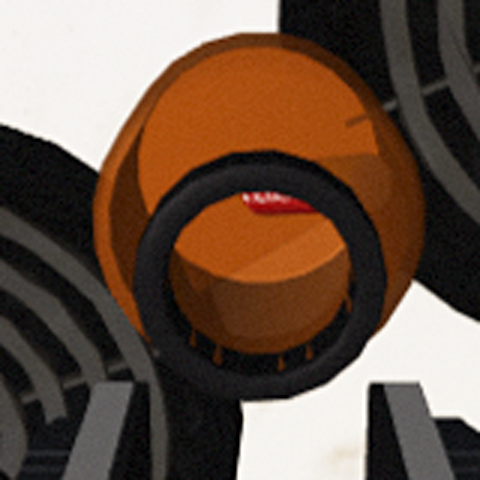

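```bash
python3 -m inch '[[0,0,-0.04,0,0,0,0.9],[0,0,-0.08,0,0,0,0.9],[0,0,-0.12,0,0,0,0.9],[0,0,-0.16,0,0,0,0.9],[-0.025,0.024,-0.18,0,0,0,0.9],[-0.055,0.052,-0.18,0,0,0,0.9],[-0.085,0.08,-0.18,0,0,0,0.9],[-0.115,0.108,-0.18,0,0,0,0.9],[-0.145,0.136,-0.18,0,0,0,0.9],[-0.175,0.165,-0.18,0,0,0,0.9],[-0.195,0.185,-0.18,0,0,0,0.9],[-0.195,0.185,-0.18,0,0,0,0.9]]'; python3 -m inch '[[0,0,0,0,0,0,0.9],[0,0,0,0,0,0,0.9],[0,0,0,0,0,0,0.9],[0,0,0,0,0,0,0.9]]'; python3 d.py .6553 -.0834 .0905 90
```

```text
time: 10.03
ee_pos: [0.6565, -0.0873, 0.1612]
tcp_rot: [180.0, 0.0, 89.8]
wrist_force: [0.7, -0.0, -1.5]
opening: 0.016
time: 10.37
ee_pos: [0.6535, -0.0823, 0.1635]
tcp_rot: [179.9, 0.0, 90.1]
wrist_force: [0.6, -0.1, 0.6]
opening: 0.016
[-0.0011, 0.0017, 0.073, 0.0013, 0.0001, 0.0011]
```

```bash
python3 -m inch '[[-0.001,0.0015,0,0,0,0,0.9],[-0.001,0.0015,0.025,0,0,0,0.9],[-0.001,0.0015,0.05,0,0,0,0.9],[-0.001,0.0015,0.073,0,0,0,0.9],[-0.001,0.0015,0.073,0,0,0,0.9],[-0.001,0.0015,0.073,0,0,0,0.9]]' && python3 -m inch '[[0,0,0,0,0,0,0.65],[0,0,0,0,0,0,0.65],[0,0,0,0,0,0,0.65],[0,0,0,0,0,0,0.65],[0,0,-0.03,0,0,0,0.65],[0,0,-0.06,0,0,0,0.65],[0,0,-0.08,0,0,0,0.65],[0,0,-0.08,0,0,0,0.65]]'
python3 - <<'E'
from fit import *
np.set_printoptions(precision=4,suppress=True)
snap('wrist','w9'); print(telemetry.get_obs()['ee_pos'])
W,im=cloud('wrist','w9')
cv2.imwrite('pics/c9.png',np.hstack([cv2.resize(im[140:320,220:400],(400,400),interpolation=2),cv2.resize(im,(400,400))])[:,:,::-1])
E
```

```text
time: 10.87
ee_pos: [0.6547, -0.0838, 0.0893]
tcp_rot: [-179.9, -0.0, 90.0]
wrist_force: [0.6, 0.5, -0.6]
opening: 0.0162
time: 11.53
ee_pos: [0.6569, -0.0845, 0.1752]
tcp_rot: [179.6, 0.1, 90.0]
wrist_force: [0.1, 0.2, 1.1]
opening: 0.0301
[ 0.6566 -0.0845  0.1726]
```

View pics/c9.png

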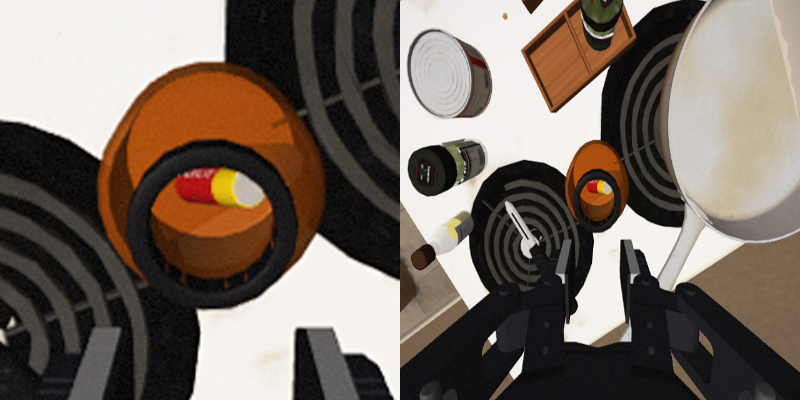

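```bash
python3 d.py .4724 -.062 .15 32
```

```text
[0.0225, -0.1843, 0.0216, 0.0049, -0.0019, 1.0122]
```

```bash
python3 -m inch '[[0.0,-0.04,0,0,0,0.12,0.25],[0.0,-0.075,0,0,0,0.24,0.25],[0.005,-0.11,0,0,0,0.36,0.25],[0.01,-0.145,0,0,0,0.48,0.25],[0.0225,-0.184,0,0,0,0.6,0.25],[0.0225,-0.184,0,0,0,0.72,0.25],[0.0225,-0.184,0,0,0,0.84,0.25],[0.0225,-0.184,0,0,0,0.96,0.25],[0.0225,-0.184,0.02,0,0,1.012,0.25],[0.0225,-0.184,0.02,0,0,1.012,0.25],[0.0225,-0.184,0.02,0,0,1.012,0.25],[0.0225,-0.184,0.02,0,0,1.012,0.25]]'
python3 - <<'E'
from fit import *
np.set_printoptions(precision=4,suppress=True)
snap('wrist','w10'); print(telemetry.get_obs()['ee_pos'],telemetry.get_obs()['tcp_rot'])
W,im=cloud('wrist','w10'); print(circ(W,(.4724,-.062),.0205,.098,.112,.03),circ(W,(.446,-.141),.0095,.098,.112,.03))
from d import delta; delta(.4724,-.062,.028,32)
T=pose()
P=W[(np.hypot(W[...,0]-.4724,W[...,1]+.062)<.03)&(W[...,2]>.1)&(W[...,2]<.112)]
print((P.min(0)+P.max(0))/2, np.percentile(P,[1,99],axis=0))
E
```

```text
time: 12.58
ee_pos: [0.4711, -0.0618, 0.1494]
tcp_rot: [-180.0, 0.0, 32.1]
wrist_force: [0.4, 0.4, -0.2]
opening: 0.0642
[ 0.4714 -0.0618  0.1497] [179.9978  -0.0042  32.1147]
(array([ 0.4735, -0.061 ]), array([ 0.4746, -0.0605]), array([0.1045, 0.1059]), 3196) (array([ 0.4469, -0.1365]), array([ 0.4464, -0.1346]), array([0.1029, 0.1045]), 295)
[0.0007, 0.0007, 0.1217, 0.0, -0.0001, 0.002]
[ 0.4738 -0.061   0.1035] [[ 0.4553 -0.0795  0.1012]
 [ 0.4928 -0.0424  0.1061]]
```

```bash
python3 -m inch '[[0.002,0.001,0.03,0,0,0,0.25],[0.002,0.001,0.06,0,0,0,0.25],[0.002,0.001,0.09,0,0,0,0.25],[0.002,0.001,0.1215,0,0,0,0.25],[0.002,0.001,0.1215,0,0,0,0.25],[0.002,0.001,0.1215,0,0,0,0.35],[0.002,0.001,0.1215,0,0,0,0.45],[0.002,0.001,0.1215,0,0,0,0.55],[0.002,0.001,0.1215,0,0,0,0.7],[0.002,0.001,0.1215,0,0,0,0.7],[0.002,0.001,0.1215,0,0,0,0.7]]' 35; python3 -m inch '[[0,0,-0.005,0,0,0,0.7],[0,0,-0.03,0,0,0,0.7],[0,0,-0.06,0,0,0,0.7],[0,0,-0.09,0,0,0,0.7],[0,0,-0.12,0,0,0,0.7],[0,0,-0.14,0,0,0,0.7],[0,0,-0.16,0,0,0,0.7],[0,0,-0.16,0,0,0,0.7],[0,0,-0.16,0,0,0,0.7]]'; python3 d.py .606 .03 .188 32
```

```text
time: 13.55
ee_pos: [0.4751, -0.0617, 0.0304]
tcp_rot: [179.9, -0.2, 32.0]
wrist_force: [-1.9, 1.0, 6.7]
opening: 0.04
time: 14.3
ee_pos: [0.4743, -0.0617, 0.1891]
tcp_rot: [179.9, -0.1, 32.0]
wrist_force: [-0.4, -0.7, -2.2]
opening: 0.0402
[0.1603, -0.0079, 0.0014, 0.0017, -0.002, 0.0004]
```

```bash
python3 -m inch '[[0.04,-0.002,0,0,0,0,0.7],[0.08,-0.004,0,0,0,0,0.7],[0.12,-0.006,0,0,0,0,0.7],[0.16,-0.008,0,0,0,0,0.7],[0.16,-0.008,0,0,0,0,0.7],[0.16,-0.008,0,0,0,0,0.7],[0.16,-0.008,0,0,0,0,0.7]]'
python3 - <<'E'
from fit import *
np.set_printoptions(precision=4,suppress=True)
print(telemetry.get_obs()['ee_pos'],telemetry.get_obs()['tcp_rot'])
from d import delta; delta(.6055,.030,.047,32)
a=snap('scene','s11')[0];b=snap('side','d11')[0];snap('wrist','w11')
cv2.imwrite('pics/c11.png',np.hstack([cv2.resize(a[140:300,300:460],(400,400),interpolation=2),cv2.resize(b[130:290,290:450],(400,400),interpolation=2)])[:,:,::-1])
for n,f in(('scene','s11'),('side','d11')):
    W,im=cloud(n,f)
    # jar body visible surface between z .13 and .2
    m=(np.hypot(W[...,0]-.6055,W[...,1]-.03)<.03)&(W[...,2]>.15)&(W[...,2]<.22); P=W[m]
    s=least_squares(lambda p:(np.hypot(P[:,0]-p[0],P[:,1]-p[1])-.0205)*1e3,[.6055,.03],loss='soft_l1'); print(n,s.x,len(P),P.min(0))
E
```

```text
time: 14.88
ee_pos: [0.6043, 0.0301, 0.1863]
tcp_rot: [-179.9, 0.1, 32.0]
wrist_force: [-1.0, 0.1, -1.5]
opening: 0.0401
[0.6043 0.0301 0.1863] [-179.9345    0.1418   32.0482]
[0.0013, 0.0008, 0.1393, -0.0011, 0.0025, 0.0008]
scene [0.6015 0.0311] 756 [0.5796 0.0087 0.1554]
side [0.6029 0.0307] 1071 [0.5807 0.0082 0.1564]
```

View pics/c11.png

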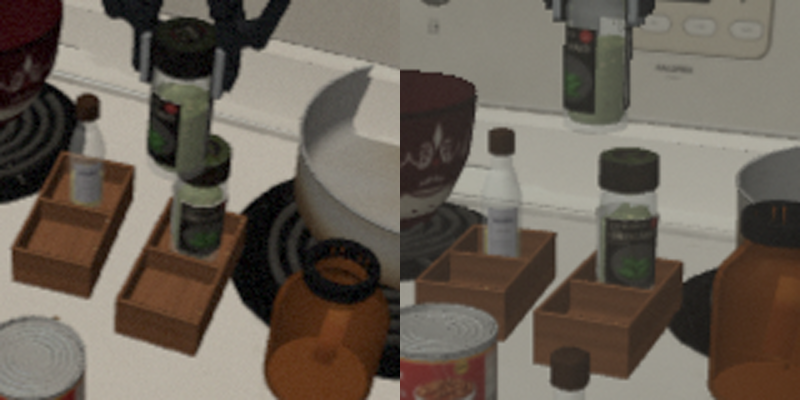

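```bash
python3 -m inch '[[0.0015,0.0015,0.02,0,0,0,0.7],[0.0015,0.0015,0.05,0,0,0,0.7],[0.0015,0.0015,0.08,0,0,0,0.7],[0.0015,0.0015,0.105,0,0,0,0.7],[0.0015,0.0015,0.12,0,0,0,0.7],[0.0015,0.0015,0.13,0,0,0,0.7],[0.0015,0.0015,0.136,0,0,0,0.7],[0.0015,0.0015,0.138,0,0,0,0.7],[0.0015,0.0015,0.138,0,0,0,0.7],[0.0015,0.0015,0.138,0,0,0,0.7]]'
python3 - <<'E'
from fit import *
np.set_printoptions(precision=4,suppress=True)
print(telemetry.get_obs()['wrist_force'])
for n in('scene','side'):
    snap(n,n+'12'); W,im=cloud(n,n+'12')
    m=(np.hypot(W[...,0]-.6055,W[...,1]-.03)<.03)&(W[...,2]>.042)&(W[...,2]<.075); P=W[m]
    s=least_squares(lambda p:(np.hypot(P[:,0]-p[0],P[:,1]-p[1])-.0205)*1e3,[.6055,.03],loss='soft_l1'); print(n,s.x,len(P),P.min(0))
    c=(.6055,.03); P=rect(W,(.6,.02),.034,.042,.06)
    print(len(P),cv2.minAreaRect(P[:,:2]*1000))
E
```

```text
time: 15.87
ee_pos: [0.6077, 0.0295, 0.0512]
tcp_rot: [179.9, -0.1, 32.0]
wrist_force: [0.3, -0.2, -1.5]
opening: 0.0403
[ 0.3293 -0.1718 -1.4834]
scene [0.6046 0.0306] 283 [0.5829 0.0091 0.0421]
266 ((611.5714111328125, 33.832008361816406), (82.68659973144531, 66.22781372070312), 32.0562629699707)
side [0.6063 0.0304] 483 [0.5835 0.0077 0.0421]
356 ((612.347412109375, 33.2845458984375), (82.72003936767578, 67.0679931640625), 32.19359588623047)
```

```bash
python3 -m inch '[[0,0,0.003,0,0,0,0.7],[0,0,0.004,0,0,0,0.7],[0,0,0.004,0,0,0,0.7],[0,0,0.004,0,0,0,0.7]]'; python3 -m inch '[[0,0,0,0,0,0,0.48],[0,0,0,0,0,0,0.45],[0,0,0,0,0,0,0.4],[0,0,0,0,0,0,0.35],[0,0,0,0,0,0,0.3],[0,0,0,0,0,0,0.3],[0,0,-0.02,0,0,0,0.3],[0,0,-0.05,0,0,0,0.3],[0,0,-0.09,0,0,0,0.3],[0,0,-0.13,0,0,0,0.3],[0,0,-0.13,0,0,0,0.3]]'; python3 d.py .4464 -.1395 .16 35
```

```text
time: 16.3
ee_pos: [0.6075, 0.0297, 0.0465]
tcp_rot: [180.0, -0.1, 32.0]
wrist_force: [-0.5, -0.3, 5.8]
opening: 0.0401
time: 17.22
ee_pos: [0.6094, 0.0297, 0.1845]
tcp_rot: [179.7, -0.5, 32.0]
wrist_force: [1.1, -0.1, 1.3]
opening: 0.0598
[-0.2281, 0.0569, 0.0227, 0.0055, -0.0093, -0.0521]
```

```bash
python3 -m inch '[[-0.04,0.01,0,0,0,0,0.45],[-0.08,0.02,0,0,0,0,0.45],[-0.12,0.03,0,0,0,-0.05,0.45],[-0.16,0.04,0,0,0,-0.05,0.45],[-0.2,0.05,0,0,0,-0.05,0.45],[-0.228,0.057,0.01,0,0,-0.05,0.45],[-0.228,0.057,0.02,0,0,-0.05,0.45],[-0.228,0.057,0.02,0,0,-0.05,0.45],[-0.228,0.057,0.02,0,0,-0.05,0.45]]'
python3 - <<'E'
from fit import *
np.set_printoptions(precision=4,suppress=True)
from d import delta
snap('wrist','w13'); print(telemetry.get_obs()['ee_pos'],telemetry.get_obs()['tcp_rot'])
W,im=cloud('wrist','w13'); c=circ(W,(.446,-.1395),.0095,.1,.112,.03);print(c)
P=W[(np.hypot(W[...,0]-.446,W[...,1]+.1395)<.025)&(W[...,2]>.101)&(W[...,2]<.112)]; print(np.percentile(P,[1,99],axis=0).mean(0))
for n in('scene','side'):
    snap(n,n+'13'); W,im=cloud(n,n+'13'); print(n,circ(W,(.606,.03),.0205,.115,.13,.03),circ(W,(.447,-.14),.0095,.1,.112,.02))
    P=rect(W,(.5727,.1244),.034,.042,.055); print(len(P),cv2.minAreaRect(P[:,:2]*1000))
E
```

```text
time: 17.97
ee_pos: [0.444, -0.1395, 0.1556]
tcp_rot: [-180.0, 0.0, 34.8]
wrist_force: [0.1, -0.5, 0.7]
opening: 0.047
[ 0.4445 -0.1392  0.156 ] [179.9992  -0.0133  34.9059]
(array([ 0.448 , -0.1394]), array([ 0.4485, -0.1391]), array([0.1032, 0.1045]), 668)
[ 0.4482 -0.1393  0.103 ]fit.py:7: RuntimeWarning: Mean of empty slice.
  s=least_squares(f,P[:,:2].mean(0),loss='soft_l1'); return s.x,P[:,:2].mean(0),np.percentile(P[:,2],[50,98]),len(P)
  ret = um.true_divide(
Traceback (most recent call last):
  File "fit.py", line 7, in circ
    s=least_squares(f,P[:,:2].mean(0),loss='soft_l1'); return s.x,P[:,:2].mean(0),np.percentile(P[:,2],[50,98]),len(P)
ValueError: Initial guess is outside of provided bounds
```

```bash
python3 - <<'E'
from fit import *
np.set_printoptions(precision=4,suppress=True)
snap('side','side13')
for n in('scene','side'):
    W,im=cloud(n,n+'13')
    P=W[(np.hypot(W[...,0]-.6055,W[...,1]-.03)<.027)&(W[...,2]>.042)]; print(n,len(P),np.percentile(P,[1,50,99],axis=0) if len(P) else '')
    P=W[(np.hypot(W[...,0]-.606,W[...,1]-.03)<.03)&(W[...,2]>.116)&(W[...,2]<.13)]; print(len(P),P.mean(0))
    P=rect(W,(.5727,.1244),.034,.042,.055); print(len(P),cv2.minAreaRect(P[:,:2]*1000))
E
python3 d.py .4473 -.1397 .034 35
```

```text
scene 0 
0 [nan nan nan]
103 ((580.4534301757812, 130.9424591064453), (84.99063110351562, 65.76002502441406), 35.71903991699219)
side 1263 [[0.5845 0.0086 0.0429]
 [0.5939 0.0163 0.0843]
 [0.6189 0.0437 0.1216]]
165 [0.5987 0.027  0.1199]
300 ((581.6588134765625, 129.52989196777344), (87.88908386230469, 66.36750793457031), 36.57905578613281)
[0.0016, 0.002, 0.1221, 0.0002, -0.0002, -0.0007]<stdin>:7: RuntimeWarning: Mean of empty slice.
  ret = um.true_divide(
```

```bash
python3 -m inch '[[0.002,0.002,0.03,0,0,0,0.45],[0.002,0.002,0.06,0,0,0,0.45],[0.002,0.002,0.09,0,0,0,0.45],[0.002,0.002,0.122,0,0,0,0.45],[0.002,0.002,0.122,0,0,0,0.45],[0.002,0.002,0.122,0,0,0,0.6],[0.002,0.002,0.122,0,0,0,0.7],[0.002,0.002,0.122,0,0,0,0.8],[0.002,0.002,0.122,0,0,0,0.9],[0.002,0.002,0.122,0,0,0,0.9],[0.002,0.002,0.122,0,0,0,0.9]]' 30; python3 -m inch '[[0,0,-0.005,0,0,0,0.9],[0,0,-0.03,0,0,0,0.9],[0,0,-0.06,0,0,0,0.9],[0,0,-0.09,0,0,0,0.9],[0,0,-0.12,0,0,0,0.9],[0,0,-0.15,0,0,0,0.9],[0,0,-0.17,0,0,0,0.9],[0,0,-0.17,0,0,0,0.9],[0,0,-0.17,0,0,0,0.9]]'; python3 d.py .5736 .1245 .205 36
```

```text
time: 19.03
ee_pos: [0.4483, -0.1404, 0.0363]
tcp_rot: [179.8, -0.2, 34.9]
wrist_force: [-0.3, 0.8, 7.6]
opening: 0.0176
time: 19.78
ee_pos: [0.4475, -0.1404, 0.2055]
tcp_rot: [179.9, -0.1, 34.9]
wrist_force: [0.2, 0.4, -1.4]
opening: 0.0178
[0.255, -0.1452, 0.0006, 0.0025, -0.0018, -0.0196]
```

```bash
python3 -m inch '[[0.03,-0.017,0,0,0,0,0.9],[0.06,-0.034,0,0,0,0,0.9],[0.09,-0.051,0,0,0,0,0.9],[0.12,-0.068,0,0,0,-0.02,0.9],[0.15,-0.085,0,0,0,-0.02,0.9],[0.18,-0.102,0,0,0,-0.02,0.9],[0.21,-0.12,0,0,0,-0.02,0.9],[0.24,-0.137,0,0,0,-0.02,0.9],[0.255,-0.145,0,0,0,-0.02,0.9],[0.255,-0.145,0,0,0,-0.02,0.9],[0.255,-0.145,0,0,0,-0.02,0.9],[0.255,-0.145,0,0,0,-0.02,0.9]]'; python3 d.py .5736 .1245 .0535 36
python3 - <<'E'
from fit import *
np.set_printoptions(precision=4,suppress=True)
for n in('scene','side'):
    snap(n,n+'14'); W,im=cloud(n,n+'14')
    m=(np.hypot(W[...,0]-.5736,W[...,1]-.1245)<.03)&(W[...,2]>.15)&(W[...,2]<.225); P=W[m]
    s=least_squares(lambda p:(np.hypot(P[:,0]-p[0],P[:,1]-p[1])-.015)*1e3,[.5736,.1245],loss='soft_l1'); print(n,s.x,len(P),P.min(0))
    P=rect(W,(.5727,.1244),.034,.042,.055); print(len(P),cv2.minAreaRect(P[:,:2]*1000))
E
```

```text
time: 20.78
ee_pos: [0.5725, 0.1241, 0.2031]
tcp_rot: [-180.0, 0.1, 36.0]
wrist_force: [-0.0, -0.1, 0.1]
opening: 0.0177
[0.0014, 0.0004, 0.1496, -0.0004, 0.0015, 0.0004]
scene [0.5708 0.1256] 489 [0.5542 0.1084 0.1648]
268 ((580.820068359375, 130.97415161132812), (87.10894012451172, 66.70532989501953), 36.04283905029297)
side [0.5724 0.1253] 649 [0.5556 0.1074 0.1651]
305 ((581.4966430664062, 129.17498779296875), (87.57898712158203, 66.67324829101562), 35.529319763183594)
```

```bash
python3 -m inch '[[0.001,0.001,0.02,0,0,0,0.9],[0.001,0.001,0.05,0,0,0,0.9],[0.001,0.001,0.08,0,0,0,0.9],[0.001,0.001,0.11,0,0,0,0.9],[0.001,0.001,0.13,0,0,0,0.9],[0.001,0.001,0.14,0,0,0,0.9],[0.001,0.001,0.147,0,0,0,0.9],[0.001,0.001,0.149,0,0,0,0.9],[0.001,0.001,0.149,0,0,0,0.9],[0.001,0.001,0.149,0,0,0,0.9]]'; python3 d.py .573 .1245 .0525 36
```

```text
time: 21.72
ee_pos: [0.5752, 0.1244, 0.0563]
tcp_rot: [179.9, -0.1, 36.0]
wrist_force: [0.6, 0.3, -1.4]
opening: 0.0178
[-0.0017, -0.0014, 0.0038, 0.0009, -0.0019, 0.0003]
```

```bash
python3 -m inch '[[-0.001,-0.001,0.003,0,0,0,0.9],[-0.001,-0.001,0.0045,0,0,0,0.9],[-0.001,-0.001,0.0045,0,0,0,0.9],[-0.001,-0.001,0.0045,0,0,0,0.9]]'; python3 -m inch '[[0,0,0,0,0,0,0.75],[0,0,0,0,0,0,0.7],[0,0,0,0,0,0,0.6],[0,0,0,0,0,0,0.55],[0,0,0,0,0,0,0.5],[0,0,0,0,0,0,0.5],[0,0,-0.02,0,0,0,0.5],[0,0,-0.05,0,0,0,0.5],[0,0,-0.09,0,0,0,0.5],[0,0,-0.13,0,0,0,0.5],[0,0,-0.14,0,0,0,0.5]]'; python3 -m inch '[[-0.04,0,0,0,0,0,0.5],[-0.08,0,-0.02,0,0,0,0.5],[-0.12,0,-0.02,0,0,0,0.5],[-0.16,0,-0.02,0,0,0,0.5],[-0.16,0.0,-0.02,0,0,0,0.5],[-0.16,0.0,-0.02,0,0,0,0.5]]'
python3 - <<'E'
from fit import *
a=snap('scene','s15')[0];b=snap('side','d15')[0];c=snap('wrist','w15')[0]
t=np.hstack([cv2.resize(a[150:330,200:470],(400,267),interpolation=2),cv2.resize(b[150:330,200:470],(400,267),interpolation=2)])
u=np.hstack([cv2.resize(c,(400,300)),cv2.resize(a,(400,300))])
cv2.imwrite('pics/c15.png',np.vstack([t,u])[:,:,::-1])
np.set_printoptions(precision=4,suppress=True)
for n,f in(('scene','s15'),('side','d15')):
    W,im=cloud(n,f)
    for k,x,r,z0,z1,rr in(('oreg',(.606,.03),.0205,.116,.13,.03),('ext',(.573,.1245),.0095,.115,.13,.025),('tin',(.469,.017),.0375,.05,.065,.05),('garlic',(.437,.29),.028,.02,.065,.05)):
        try: print(n,k,circ(W,x,r,z0,z1,rr))
        except Exception: print(n,k,'occluded')
E
```

```text
time: 22.05
ee_pos: [0.5739, 0.1249, 0.0523]
tcp_rot: [179.9, -0.2, 36.0]
wrist_force: [-2.1, 0.0, 7.9]
opening: 0.018
time: 22.97
ee_pos: [0.5745, 0.125, 0.197]
tcp_rot: [179.8, -0.4, 36.0]
wrist_force: [1.2, 0.7, 0.9]
opening: 0.0425
time: 23.47
ee_pos: [0.4428, 0.0297, 0.2112]
tcp_rot: [179.9, -0.1, 35.9]
wrist_force: [0.4, 0.1, 0.9]
opening: 0.0428
scene oreg (array([0.6043, 0.0292]), array([0.6027, 0.0286]), array([0.1196, 0.1213]), 284)
scene ext (array([0.5714, 0.1256]), array([0.5706, 0.124 ]), array([0.1177, 0.1199]), 62)
scene tin (array([0.4695, 0.0174]), array([0.4691, 0.0169]), array([0.0537, 0.0571]), 1204)
scene garlic (array([0.436 , 0.2933]), array([0.4338, 0.2868]), array([0.0337, 0.0499]), 416)
side oreg (array([0.6054, 0.0284]), array([0.602 , 0.0254]), array([0.1206, 0.1219]), 211)
side ext (array([0.5716, 0.1236]), array([0.5712, 0.1222]), array([0.1189, 0.12  ]), 52)
side tin (array([0.4706, 0.0171]), array([0.4696, 0.0154]), array([0.0547, 0.0578]), 994)
side garlic (array([0.4365, 0.2907]), array([0.4341, 0.2845]), array([0.0329, 0.0513]), 445)
```

View pics/c15.png

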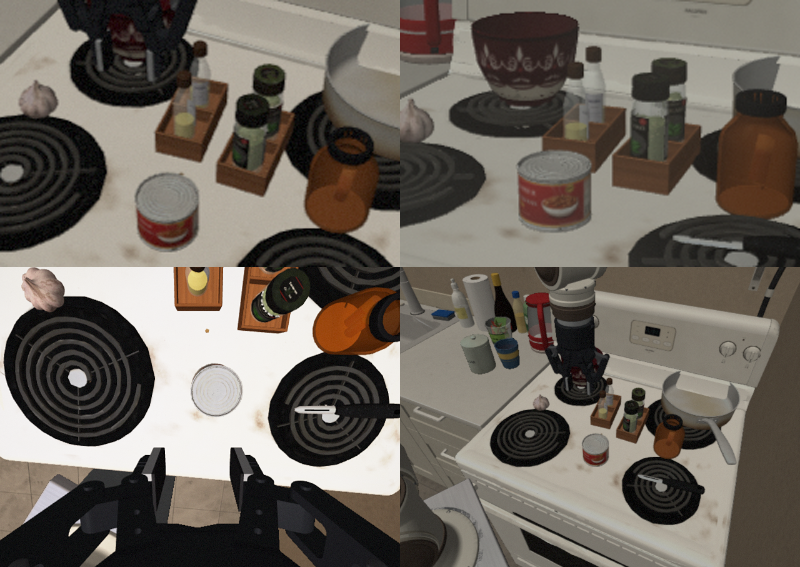

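```bash
python3 -c "
from workcell import order,telemetry
print(telemetry.get_obs()['time']); print(order.job_done())"
```

```text
23.6167
the job is handed in; nothing more can be done
None
```

The job is done and handed in at 23.6 s. I dropped both batteries through the neck of the amber jar one at a time. Then I stood the spice jar, and after it the extract bottle, in the empty bay beside its twin.

**Last checks**
- **Batteries:** the wrist picture after the second drop showed a battery lying on the jar's floor below the neck. The first was seen there after its own drop. I did not look into the jar again after that.
- **Spice jar and extract bottle:** in the final pictures both stand upright and centred to about 2 mm, with tops at about 121 and 120 mm.
- **Tin and garlic:** the tin measured the same place as at the start, to within a millimetre. The garlic looks unmoved, but I had only a rough map reading of its start position to compare.
- **Gripper:** it was empty, open and clear of everything at about 0.21 m.

**One reading that disagreed:** the first battery grasp closed on air. In the pictures the finger ends sat about 37–40 mm above the reported TCP, so I used that offset for every later grasp and all of them held. Wrist force never read above about 8 N at the end of any move.

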